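# Hang a tower bracket level over the drip tray

## Robot

A 6-joint arm with a two-finger parallel gripper is mounted at the origin on the work surface. World frame = base frame: x ahead of the robot, y to its left, z up, the work surface at z = 0. Lengths are in m, angles in rad, forces in N, time in s.
With the tool pointing down it reaches from about 0.325 to 0.9 m from the base axis. Payload 6.1 kg.
Tool frame: the origin (TCP) lies midway between the tips of the shut fingers; the grasp point (between the pads) lies 19 mm behind it; z points along the fingers, y is the line along which they close (so a half turn about z gives the same grasp; the last joint's range is limited). The gripper opens to 87 mm and grips with 3 to 60 N. Pads are 19 mm wide; open, the fingers measure 117 mm over their backs; the gripper's body (75 mm by 190 mm) begins 51 mm behind the grasp point.
Start: joints at [-1.288, 0.22, 1.526, -0, 1.395, -0.126], TCP at [0.248, -0.573, 0.223] pointing down, gripper open.
Joint ranges: [-2.98, 2.98], [-0.91, 2.08], [0.09, 2.57], [-1.24, 4.39], [0.2, 2.65], [-2.68, 2.68]. Speed limits (rad/s): [2.57, 2.57, 3.01, 3.14, 3.14, 3.14].

## Interface

Orientations are given as a unit quaternion [x, y, z, w].
In Python, from station import robot, vision gives the robot as it stands. The module is installed in compiled form; this text tells all that it offers.
- The arm moves only by the tool carry_out, never from a script. Its argument "increments" is a list of rows, each a list of 7 numbers: the shift along the tool's x, y, z in mm, then the turn, a rotation vector about the tool's x, y, z in rad, then the opening, from 0 (shut) to 1 (fully open). In form: [[tx, ty, tz, ax, ay, az, hand], ...]. A call has 1 to 8 rows; each row shifts and turns the commanded pose from where the row before left it, along the tool's axes as they then stand; what a row does not reach is not made up. A row lasts 1/12 s, in which the tool goes at most 41.7 mm and 7.16 degrees, less where a joint would pass 70% of its speed; a pose out of reach is approached as far as the arm can. A call is refused whole if a number of a shift passes 41.7 or a number of a turn 0.125, either way. A call with a gripper value outside its range is refused whole. The fingers move at their own pace and stop on an object; the grip force is fixed at half the most. Time passes only in rows, so rows that do not move let the fingers close. It gives the time, the measured TCP pose, the force, the opening and the grip force at its end, in the units of the state.
- robot.state(): the state, without advancing time (a new reading comes with each control period).
- vision.get_image(name): name is "scene" or "top"; returns the picture (384x512x3 uint8, blue, green, red); there is no depth.
- vision.camera_info(name): a dict with "K" (3x3 intrinsics, pixels), "k1" (the pictures are not rectified: a ray, as slopes to the right and down, at radius r is drawn at 1 + k1 r^2 times it, then the intrinsics apply), "world_to_cam" (4x4, takes a point from world to camera coordinates). Camera axes: x right, y down, z forward; pixel columns grow to the right and rows downward; lengths in m; the calibration is good to about 2 mm. A picture is of the moment at which its call begins. camera_info takes no time and is no camera call.
- robot.close_job(): hands the job in; it is judged then, once.
The state is a dict: "time_s": time; "qpos": joint angles; "qd": joint speeds; "joint_efforts": joint torques, N m; "ee_pos": TCP position; "tcp_rot": TCP orientation; "contact_force": force on the tool from outside, world axes, zero at the start; "wrist_torque": the same for the moment, N m; "gripper_width": finger opening in m; "gripper_force": force on a finger pad.
Only numpy, scipy, OpenCV 4.12 (cv2) and the standard library are available. Lean on these libraries where they do the work, as an engineer would, in place of code of your own. Each camera call takes 0.05 s, during which the arm holds its last target. There are 200 camera calls.

## Task

Get the teal L-shaped bracket ready for its spray coat: slide the drip tray along the bench to below the drying rail's empty peg, and take the bracket from the slant rack and hang it on that peg by the one of its four holes that lets it hang freely with its long edge on top and level, hanging still at the end. The whole bracket must hang above the inside of the tray, which stays flat on the bench, and everything else must be left where it is.

Things in the scene. Friction and masses are not known exactly. Their poses are not given: they have to be found in the camera images.
- teal_bracket: teal L-shaped board, 10 mm thick, equally dense throughout, about 0.14 kg. Axes: x through the board, y along its long edge, z from foot to long edge; origin: middle of the foot edge, mid thickness. Leg: y -40..40, z 0..124 mm; long arm above it: y -140..40, z 124..166 mm (long edge z = 166). Stands in one place of the slant rack, leaning 30 degrees, long edge up and towards the robot
- teal_hole0 (a point): middle of a through hole in the teal bracket's long arm, body (0, 20, 145) mm: the one over the leg's outer side. Four holes of 16 mm diameter, 41 mm apart in a row, centres 21 mm below the long edge, solid board between them. Sites have the axes of their body
- teal_hole1 (a point): middle of the next hole, body (0, -21, 145) mm
- teal_hole2 (a point): middle of the next hole, body (0, -62, 145) mm
- teal_hole3 (a point): middle of the hole nearest the arm's free end, body (0, -103, 145) mm
- teal_foot_a (a point): corner of the teal bracket's foot, body (0, +40, 0) mm
- teal_foot_b (a point): other corner of the foot, body (0, -40, 0) mm
- teal_arm_end (a point): lower corner of the arm's free end, body (0, -140, 124) mm
- black_bracket: black bracket of the same shape and axes in the other place of the slant rack; a bystander. The two boards stand parallel, 80 mm apart along the rack's x (69 mm square to the boards)
- slant_rack: fixed wooden rack with two parallel easel places, 250 x 210 mm; origin on the bench under its middle, axes upright; boards lean to its -x (robot) side. In each a sloped ledge 42 mm up carries the foot, an 8 mm high lip stands 11 mm off the board's mid plane on the far side, two slats support its robot side up to 90 mm from the foot; its uppermost 76 mm stand free on both sides
- drying_rail: fixed wooden rail: cross bar 400 mm long, 34 mm high, its middle 250 mm up, on two uprights 280 mm high; base board 18 mm thick behind it (x 10 to 120 mm). Origin: on the bench under the middle of the bar's front face; x away from the pegs, y along the bar, z up. Two steel pegs stick out to -x at y = 100 mm (door on it) and y = -100 mm (empty)
- peg_root (a point): on the axis of the empty peg where it leaves the bar, rail frame (0, -100, 250) mm. The pegs are 8 mm in diameter, 120 mm long, straight, round-ended, and rise 8 degrees towards the free end
- peg_tip (a point): on the axis of the empty peg at its free end, rail frame (-120, -100, 267) mm
- tower_door: small dark door panel of the model tower, 60 x 100 x 8 mm, hanging on the other peg (y = +100 mm); a bystander. Origin: middle of its lower edge
- drip_tray: shallow wooden drip tray, 120 mm (x) by 230 mm (y), 28 mm high, walls 9 mm, floor 5 mm thick (inside 102 x 212 mm), 0.35 kg, a dark grip block on the middle of its robot-side (-x) long wall. Origin: middle of its underside, z up. Starts on the bench in front of the rail, more under the other peg
- tray_grip (a point): point in the tray's grip block, tray frame (-88, 0, 24) mm. The block is 16 mm wide (tray y), sticks out 46 mm from the wall (tray x = -60 to -106 mm) and is 28 mm high, standing on the bench
- spray_bottle: blue spray bottle with a yellow trigger head, 72 mm across, 217 mm tall; a bystander. Origin: middle of its underside
- medium_bottle: white bottle of gloss medium with a green label, 64 mm across, 165 mm tall; a bystander. Origin: middle of its underside
- paint_pail: grey open paint pail with dark paint in it, 120 mm across, 115 mm tall; a bystander. Origin: middle of its underside
- foam_offcut: mint green foam offcut, 85 x 34 x 30 mm, on the bench; a bystander. Origin: middle of its underside
- screw_box: small cardboard box with a red label, 100 x 65 x 36 mm; a bystander. Origin: middle of its underside
- paint_brush: paint brush lying on the bench, 200 mm long, about 25 mm high; a bystander. Origin: under its middle
Not all that is in view belongs to the job. Of the things like the teal_bracket, leave any that is pink; of the rest the larger one is meant.

How it is judged:
At the end, for the whole second after the job is handed in: Bracket let go and still on the empty peg, by the hole over its balance point; long edge on top, level within 7 degrees; foot and arm above the tray's inside; tray flat on the bench; other things not shifted over 20 to 30 mm (y of teal_hole1 in the frame of drying_rail between -0.107 and -0.093 m and x of teal_hole1 in the frame of drying_rail between -0.118 and 0 m and z of teal_hole1 in the frame of drying_rail between 0.238 and 0.27 m and angle between teal_bracket's own y axis and vertical between 1.4508 and 1.6908 rad and angle between teal_bracket's own z axis and vertical below 0.35 rad and x of teal_foot_a in the frame of drip_tray between -0.051 and 0.051 m and y of teal_foot_a in the frame of drip_tray between -0.106 and 0.106 m and x of teal_foot_b in the frame of drip_tray between -0.051 and 0.051 m and y of teal_foot_b in the frame of drip_tray between -0.106 and 0.106 m and x of teal_arm_end in the frame of drip_tray between -0.051 and 0.051 m and y of teal_arm_end in the frame of drip_tray between -0.106 and 0.106 m and angle between drip_tray's own z axis and vertical below 0.05 rad and height (world z) of drip_tray below 0.006 m and linear speed of teal_bracket below 0.05 m/s and angular speed of teal_bracket below 0.5 rad/s and linear speed of drip_tray below 0.02 m/s and contact force between the fingers and teal_bracket below 0.1 N and contact force between teal_bracket and drying_rail above 0.3 N); the robot touches nothing.
It fails at once if the black bracket is shifted by more than 20 mm (distance of black_bracket from where it was at the start of the episode above 0.02 m).
It fails at once if the tower door is shifted by more than 30 mm or knocked off its peg (distance of tower_door from where it was at the start of the episode above 0.03 m).
It fails at once if a bottle, the pail, foam offcut, screw box or brush is shifted by more than 30 mm (distance of any of spray_bottle, medium_bottle, paint_pail, foam_offcut, screw_box, paint_brush from where it was at the start of the episode above 0.03 m).
It also fails if it takes over 67 s, if anything falls off the work surface, if the arm or the gripper's body presses on something with over 40 N, if the wrist force passes 120 N, or if a joint passes its speed limit or range.

## Working session

There is one attempt and no reset: what is moved stays moved. The work goes in short steps, Python scripts to look and compute and a tool call to move; the robot and the scene stay as the last step left them, time stands still between calls to the robot, and variables do not carry over. Pictures are saved under pics/ and viewed, at most 11 in all, crops included, and the job is handed in when it is done.

Besides the shell and the picture viewer there is one more tool, called after ">>>" as a command line: name --pt "numbers of a row" for each row, then --argument value for the rest. carry_out: Moves the arm, as the interface text tells. Its arguments: {"type":"object","properties":{"increments":{"type":"array","items":{"type":"array","items":{"type":"number"}}}},"required":["increments"]}

```bash
mkdir -p pics && python3 - <<'E'
from station import robot, vision
import cv2, numpy as np
np.set_printoptions(precision=4,suppress=True)
for n in ("scene","top"):
    im=vision.get_image(n); cv2.imwrite(f"pics/{n}0.png",im)
    i=vision.camera_info(n); print(n,i["K"],i["k1"],np.array(i["world_to_cam"]))
    cv2.imwrite(f"pics/{n}0v.png",cv2.resize(im,(800,600),interpolation=cv2.INTER_CUBIC))
print(robot.state())
E
```

```text
scene [[395.2559   0.     258.4482]
 [  0.     395.2559 191.4022]
 [  0.       0.       1.    ]] -0.04787798503342922 [[ 0.275   0.9614 -0.0038 -0.1749]
 [ 0.6408 -0.1862 -0.7447 -0.1882]
 [-0.7167  0.2024 -0.6673  1.7811]
 [ 0.      0.      0.      1.    ]]
top [[406.594    0.     259.7097]
 [  0.     406.594  192.8171]
 [  0.       0.       1.    ]] -0.1464428392479369 [[-0.009  -1.      0.0037  0.0208]
 [-0.9979  0.0087 -0.0636  0.4864]
 [ 0.0636 -0.0043 -0.998   1.7804]
 [ 0.      0.      0.      1.    ]]
{'time_s': 0.1, 'qpos': array([-1.2881,  0.2212,  1.5275,  0.    ,  1.3947, -0.1261]), 'qd': array([-0.001 , -0.001 , -0.002 ,  0.0013,  0.0011, -0.0008]), 'joint_efforts': array([  0.0012, -49.5946, -38.8517,   0.0702,   0.0516,  -0.    ]), 'ee_pos': array([ 0.2483, -0.5729,  0.2215]), 'tcp_rot': array([ 0.9792,  0.203 , -0.0001, -0.0009]), 'contact_force': array([-0.333 ,  0.5066, -0.8849]), 'wrist_torque': array([0.0026, 0.0261, 0.0097]), 'gripper_force': 0.0, 'gripper_width': 0.08721478118045208}
```

View pics/scene0v.png

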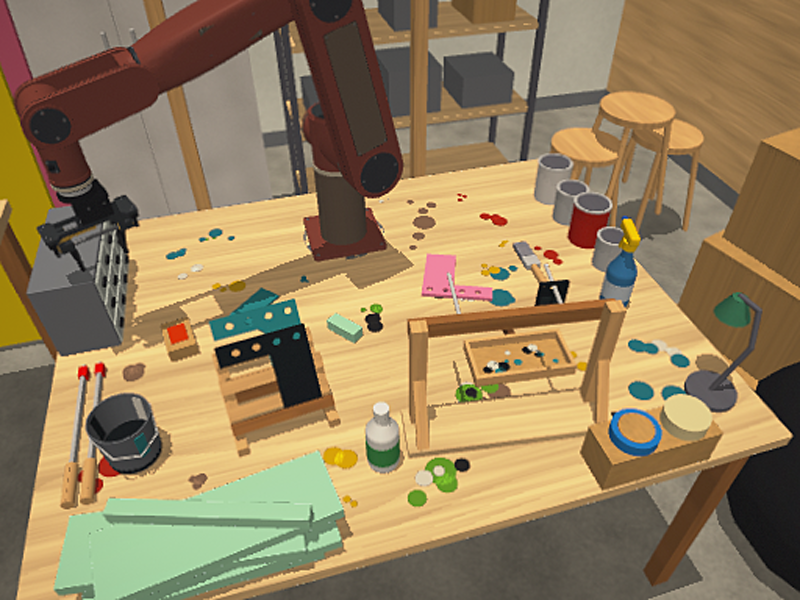

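View pics/top0v.png

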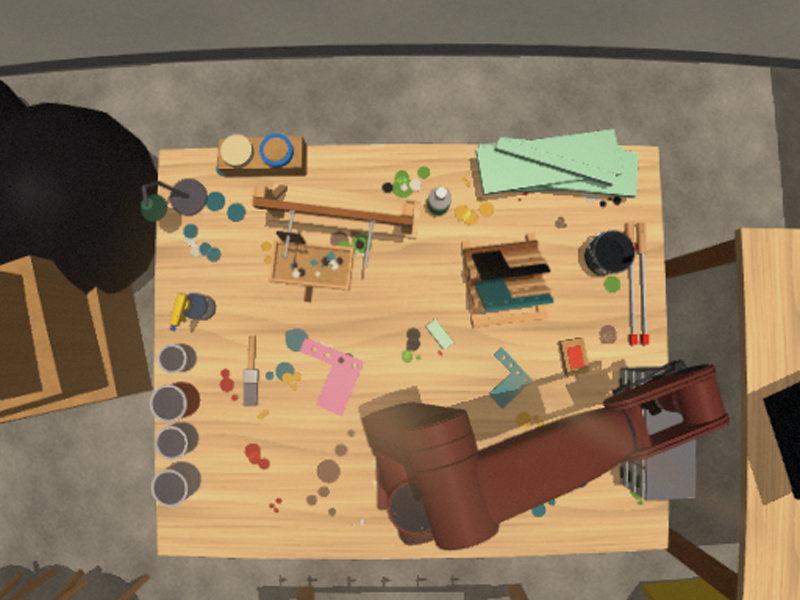

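Scene (800x600 views): the rack shows a teal board at (255,320) with the black one in front at (265,345). The empty peg is at scene (452,295), with its top-view tip near (365,270), and the tray is at top (312,265). Candidates for the teal bracket (top view): the teal board in the rack at (515,297), the small teal L flat on the bench at (510,378), and the pink L at (333,372). I choose the rack one because it is the larger and not pink. Next are close crops to check this.

```bash
cat > h.py <<'E'
import numpy as np, cv2
from station import robot, vision
np.set_printoptions(precision=4,suppress=True)
C={n:vision.camera_info(n) for n in("scene","top")}
def ray(n,u,v):
    c=C[n];K=np.array(c["K"]);T=np.array(c["world_to_cam"])
    d=np.array([(u-K[0,2])/K[0,0],(v-K[1,2])/K[1,1]]);s=d.copy()
    for _ in range(20): s=d/(1+c["k1"]*(s@s))
    R=T[:3,:3];o=-R.T@T[:3,3];w=R.T@np.array([s[0],s[1],1.]);return o,w/np.linalg.norm(w)
def plane(n,p,z):
    o,d=ray(n,*p);return o+d*(z-o[2])/d[2]
def tri(ps,pt):
    a,d=ray("scene",*ps);b,e=ray("top",*pt)
    s,t=np.linalg.lstsq(np.c_[d,-e],b-a,rcond=None)[0];p,q=a+s*d,b+t*e
    return (p+q)/2,np.linalg.norm(p-q)
def proj(n,P):
    c=C[n];K=np.array(c["K"]);p=np.array(c["world_to_cam"])@np.r_[P,1]
    s=p[:2]/p[2];s=s*(1+c["k1"]*(s@s));return s@np.diag([K[0,0],K[1,1]])+K[:2,2]
def crop(im,x,y,w,h,f,out): cv2.imwrite(out,cv2.resize(im[y:y+h,x:x+w],None,fx=f,fy=f,interpolation=cv2.INTER_CUBIC))
E
python3 - <<'E'
from h import *
s=cv2.imread("pics/scene0.png");t=cv2.imread("pics/top0.png")
f=lambda im,x,y,w,h:cv2.resize(im[y:y+h,x:x+w],(400,300),interpolation=cv2.INTER_CUBIC)
# top-left rack scene(5x), top-right rack top(5x), bottom-left rail scene, bottom-right rail top
a=np.vstack([np.hstack([f(s,130,182,80,60),f(t,290,150,80,60)]),np.hstack([f(s,254,170,160,120),f(t,155,110,120,90)])])
cv2.imwrite("pics/crops.png",a)
E
```

```text
(no output)
```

View pics/crops.png

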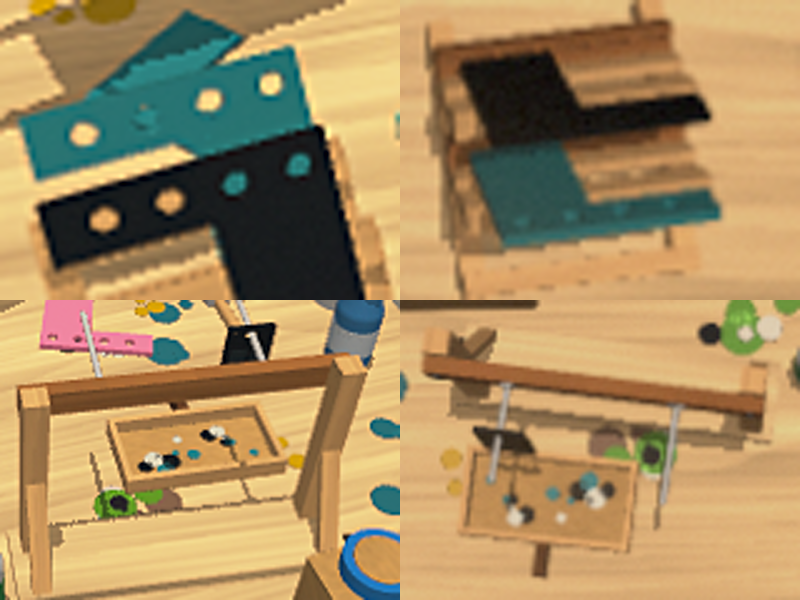

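Crops: the teal board in the rack has holes in the scene at native (147,208.8), (171.8,202) and (184.2,198.8). The small L lies flat behind it and is excluded, so the choice is confirmed. In the top view the hole ends are ≈(313.8,194.4) and (349.2,190.8), and the empty peg tip is at top (234.5,170.6), scene (287.2,175.2).

```bash
python3 - <<'E'
from h import *
s=cv2.imread("pics/scene0.png").astype(int);t=cv2.imread("pics/top0.png")
# hole centroids in scene: non-teal weight inside windows
def cen(im,x,y,r,ref,bg):
    w=[];P=[]
    for v in range(y-r,y+r+1):
        for u in range(x-r,x+r+1):
            a=np.dot(im[v,u]-ref,bg-ref)/np.dot(bg-ref,bg-ref);w.append(np.clip(a,0,1));P.append((u,v))
    w=np.array(w);return (np.array(P)*w[:,None]).sum(0)/w.sum()
teal=s[207,153].astype(float)
H={}
for k,(x,y) in {0:(184,199),1:(172,202),3:(147,209)}.items():
    H[k]=cen(s,x,y,3,teal,s[y,x].astype(float));print("hole",k,H[k],s[y,x],teal)
h0,e0=tri(H[0],(313.8,194.4));h3,e3=tri(H[3],(349.2,190.8))
print("h0",h0,e0,"h3",h3,e3,"dist",np.linalg.norm(h0-h3))
for z in (.165,.17,.175):
  a,b=plane("scene",H[0],z),plane("scene",H[3],z);print(z,a,b,np.linalg.norm(a-b),np.degrees(np.arctan2(-(a-b)[0],(a-b)[1])), proj("top",a),proj("top",b))
tip,e=tri((287.2,175.2),(234.5,170.6));print("tip",tip,e)
print("root",plane("top",(238.4,141.5),.25))
a,b=plane("top",(162.2,131.6),.267),plane("top",(264.5,143),.267);print("bar",a,b,np.linalg.norm(a-b),np.degrees(np.arctan2(-(a-b)[0],(a-b)[1])))
q=[plane("top",p,.028) for p in((176,155.6),(226.4,158.6),(223.4,184.7),(173,179.9))]
print("tray",np.array(q),sum(q)/4,[np.linalg.norm(q[i]-q[i-1]) for i in range(4)])
print("block",plane("top",(197.3,188),.028), "blk end",plane("top",(155+141/3.333,110+277/3.333),.028))
E
```

```text
hole 0 [183.6857 198.3338] [141 224 255] [114. 116.  40.]
hole 1 [171.397  201.6062] [139 220 255] [114. 116.  40.]
hole 3 [146.3423 208.4099] [134 213 252] [114. 116.  40.]
h0 [ 0.4681 -0.2036  0.1706] 0.003951565082776584 h3 [ 0.4823 -0.3363  0.1742] 0.01924389904098084 dist 0.13355165650142264
0.165 [ 0.4614 -0.2054  0.165 ] [ 0.4754 -0.3278  0.165 ] 0.12321020676105807 6.540793792268363 [314.566  196.2023] [344.2993 192.491 ]
0.17 [ 0.4669 -0.2055  0.17  ] [ 0.4809 -0.3272  0.17  ] 0.12251235175507522 6.540793792268376 [314.7434 194.759 ] [344.3896 191.0649]
0.175 [ 0.4725 -0.2056  0.175 ] [ 0.4864 -0.3266  0.175 ] 0.12181449674909234 6.54079379226839 [314.9216 193.3076] [344.4801 189.6309]
tip [0.557  0.1148 0.2654] 0.003499088678717057
root [0.6719 0.0984 0.25  ]
bar [0.7117 0.3935 0.267 ] [ 0.6619 -0.0025  0.267 ] 0.3991421154455999 -7.171128223140465
tray [[0.6547 0.3869 0.028 ]
 [0.6385 0.1624 0.028 ]
 [0.5229 0.1759 0.028 ]
 [0.5464 0.3995 0.028 ]] [0.5906 0.2812 0.028 ] [np.float64(0.10903819949015231), np.float64(0.22514410920247108), np.float64(0.11637274175581878), np.float64(0.2248469900497179)]
block [0.5094 0.2911 0.028 ] blk end [0.4869 0.2911 0.028 ]
```

```bash
cat > plan.py <<'E'
from h import *
from scipy.spatial.transform import Rotation as R, Slerp
def ori(heading_x,pitch=0.,about='y'):
    """tool down with x at world heading (deg), then turned about own axis by pitch deg"""
    c,s=np.cos(np.radians(heading_x)),np.sin(np.radians(heading_x))
    B=R.from_matrix(np.array([[c,s,0],[s,-c,0],[0,0,-1.]]))
    return B*R.from_euler(about,pitch,degrees=True)
def plan(wps,start=None,vmax=36,wmax=6.3):
    """wps: (pos,Rot,hand[,vmax]); prints rows rounded (0.1 mm, 1 mrad), 8 a call"""
    st=robot.state();p,q=(np.array(st["ee_pos"]),R.from_quat(st["tcp_rot"])) if start is None else start
    rows=[]
    for w in wps:
        P,Q,hand=w[:3];v=w[3] if len(w)>3 else vmax
        n=max(1,int(np.ceil(max(np.linalg.norm(P-p)*1e3/v,np.degrees((q.inv()*Q).magnitude())/wmax))))
        p0,sl=p.copy(),Slerp([0,1],R.concatenate([q,Q]))
        for k in range(1,n+1):
            d=q.inv().apply(p0+(P-p0)*k/n-p)*1e3;r=(q.inv()*sl(k/n)).as_rotvec()
            d,r=np.round(d,1),np.round(r,3);rows.append([*map(float,d),*map(float,r),hand])
            p=p+q.apply(d/1e3);q=q*R.from_rotvec(r)
    for i in range(0,len(rows),8): print("["+",".join("["+",".join(f"{x:g}" for x in r)+"]" for r in rows[i:i+8])+"]")
    return p,q
E
python3 - <<'E'
from plan import *
Q=ori(-5,-20);z=Q.apply([0,0,1]);print("z",z,"y",Q.apply([0,1,0]))
g=np.array([.503,.289,.026]);T=g+.019*z
plan([(np.array([.37,-.12,.26]),ori(10),1),(T-.13*z,Q,1),(T,Q,1,22)])
E
```

```text
z [-0.3407  0.0298 -0.9397] y [-0.0872 -0.9962  0.    ]
[[20.8,-26.2,-2.7,-0,-0,0.017,1],[20.4,-26.6,-2.7,-0,-0,0.016,1],[20,-26.9,-2.7,-0,-0,0.017,1],[19.5,-27.3,-2.7,-0.001,0,0.017,1],[19,-27.5,-2.7,0,-0,0.017,1],[18.6,-27.9,-2.7,0,-0,0.016,1],[18.1,-28.2,-2.8,0,-0,0.017,1],[17.6,-28.5,-2.7,-0,-0,0.017,1]]
[[17.2,-28.8,-2.7,-0,-0,0.017,1],[16.6,-29.1,-2.7,-0,-0,0.016,1],[16.2,-29.3,-2.8,-0,-0,0.017,1],[15.7,-29.6,-2.7,-0.001,-0,0.017,1],[15.2,-29.9,-2.7,0,-0,0.017,1],[14.7,-30.1,-2.8,0,-0,0.016,1],[18.4,-28.4,10,0.004,-0.027,0.02,1],[18,-28.8,9.6,0.003,-0.026,0.02,1]]
[[17.7,-29.1,9.2,0.004,-0.027,0.02,1],[17.4,-29.4,8.8,0.003,-0.027,0.02,1],[17,-29.8,8.5,0.004,-0.026,0.02,1],[16.7,-30,8.2,0.003,-0.027,0.02,1],[16.2,-30.3,7.8,0.004,-0.027,0.02,1],[15.9,-30.7,7.5,0.003,-0.027,0.02,1],[15.4,-30.9,7.2,0.004,-0.026,0.02,1],[15,-31.2,6.9,0.003,-0.027,0.02,1]]
[[14.6,-31.5,6.6,0.004,-0.027,0.02,1],[14.1,-31.7,6.3,0.003,-0.026,0.019,1],[13.6,-32,6.1,0.004,-0.027,0.02,1],[0,0,21.7,-0,-0,0,1],[0,0,21.6,-0,-0,0,1],[0,0,21.7,-0,-0,0,1],[0,0,21.7,-0,-0,0,1],[0,0,21.6,-0,-0,0,1]]
[[0,0,21.7,-0,-0,0,1]]
```

```bash
sed -i 's|d,r=np.round(d,1),np.round(r,3)|g=w[4] if len(w)>4 else 1.;d,r=np.round(d/g)*g+0.,np.round(r/.005)*.005+0.|' plan.py && python3 - <<'E'
from plan import *
Q=ori(-5,20);z=Q.apply([0,0,1]);print("z",z,"y",Q.apply([0,1,0]))
g=np.array([.503,.289,.026]);T=g+.019*z
p,q=plan([(np.array([.37,-.12,.26]),ori(10),1,40),(T-.11*z,Q,1,40),(T,Q,1,26)]);print(p,T)
E
```

```text
z [ 0.3407 -0.0298 -0.9397] y [-0.0872 -0.9962 -0.    ]
[[24,-31,-3,0,0,0.02,1],[24,-31,-3,0,0,0.02,1],[23,-31,-3,0,0,0.02,1],[23,-32,-4,0,0,0.02,1],[21,-33,-3,0,0,0.02,1],[21,-33,-3,0,0,0.015,1],[21,-33,-3,0,0,0.02,1],[20,-33,-3,0,0,0.02,1]]
[[19,-34,-3,0,0,0.02,1],[19,-35,-3,0,0,0.02,1],[18,-35,-4,0,0,0.02,1],[17,-35,-3,0,0,0.02,1],[14,-32,12,-0.005,0.03,0.02,1],[14,-33,13,-0.005,0.03,0.025,1],[12,-33,13,0,0.025,0.02,1],[11,-33,13,-0.005,0.03,0.02,1]]
[[10,-34,14,-0.005,0.03,0.025,1],[9,-33,13,-0.005,0.03,0.02,1],[7,-34,14,-0.005,0.03,0.02,1],[7,-35,13,0,0.025,0.02,1],[5,-34,14,-0.005,0.03,0.025,1],[5,-35,14,-0.005,0.03,0.02,1],[3,-34,13,-0.005,0.03,0.02,1],[2,-35,14,0,0.025,0.025,1]]
[[0,0,22,0,0,0,1],[0,0,22,0,0,0,1],[0,0,22,0,0,0,1],[0,0,22,0,0,0,1],[0,0,22,0,0,0,1]]
[0.5091 0.2886 0.008 ] [0.5095 0.2884 0.0081]
```

>>> carry_out --pt "24 -31 -3 0 0 0.02 1" --pt "24 -31 -3 0 0 0.02 1" --pt "23 -31 -3 0 0 0.02 1" --pt "23 -32 -4 0 0 0.02 1" --pt "21 -33 -3 0 0 0.02 1" --pt "21 -33 -3 0 0 0.015 1" --pt "21 -33 -3 0 0 0.02 1" --pt "20 -33 -3 0 0 0.02 1"

```text
time_s: 0.77
ee_pos: [0.3295, -0.2699, 0.2473]
tcp_rot: [0.992, 0.126, -0.0, -0.0]
contact_force: [0.6, 0.2, 0.1]
gripper_width: 0.0872
gripper_force: 0.0
```

>>> carry_out --pt "19 -34 -3 0 0 0.02 1" --pt "19 -35 -3 0 0 0.02 1" --pt "18 -35 -4 0 0 0.02 1" --pt "17 -35 -3 0 0 0.02 1" --pt "14 -32 12 -0.005 0.03 0.02 1" --pt "14 -33 13 -0.005 0.03 0.025 1" --pt "12 -33 13 0 0.025 0.02 1" --pt "11 -33 13 -0.005 0.03 0.02 1"

```text
time_s: 1.43
ee_pos: [0.4042, 0.0186, 0.2104]
tcp_rot: [0.997, 0.044, 0.059, 0.002]
contact_force: [0.9, -0.1, 0.0]
gripper_width: 0.0871
gripper_force: 0.0
```

>>> carry_out --pt "10 -34 14 -0.005 0.03 0.025 1" --pt "9 -33 13 -0.005 0.03 0.02 1" --pt "7 -34 14 -0.005 0.03 0.02 1" --pt "7 -35 13 0 0.025 0.02 1" --pt "5 -34 14 -0.005 0.03 0.025 1" --pt "5 -35 14 -0.005 0.03 0.02 1" --pt "3 -34 13 -0.005 0.03 0.02 1" --pt "2 -35 14 0 0.025 0.025 1"

```text
time_s: 2.1
ee_pos: [0.4717, 0.2929, 0.1103]
tcp_rot: [0.984, -0.044, 0.173, 0.007]
contact_force: [0.6, -0.8, 0.7]
gripper_width: 0.0871
gripper_force: 0.0
```

>>> carry_out --pt "0 0 0 0 0 0 1" --pt "0 0 0 0 0 0 1"

```text
time_s: 2.27
ee_pos: [0.4702, 0.2918, 0.1085]
tcp_rot: [0.984, -0.041, 0.171, 0.008]
contact_force: [0.0, -0.2, 0.0]
gripper_width: 0.0866
gripper_force: 0.0
```

```bash
python3 - <<'E'
from plan import *
Q=ori(-5,20);z=Q.apply([0,0,1])
T=np.array([.503,.289,.026])+.019*z
p,q=plan([(T,Q,1,26,.5)]);print(robot.state()["ee_pos"],robot.state()["qpos"])
t=vision.get_image("top");s=vision.get_image("scene")
f=lambda im,x,y,w,h:cv2.resize(im[y:y+h,x:x+w],(400,300),interpolation=cv2.INTER_CUBIC)
cv2.imwrite("pics/c2.png",np.hstack([f(s,254,130,160,120),f(t,155,110,120,90)]))
E
```

```text
[[0.5,0,21.5,0,0,0,1],[1,0,21.5,0,0,0,1],[0.5,0,21.5,0,0.005,0,1],[0.5,0,21.5,0,0,0.005,1],[0.5,0,22,0,0,0,1]]
[0.4702 0.2918 0.1085] [ 0.5354 -0.0167  2.0504 -0.2668  0.8437  2.3417]
```

View pics/c2.png

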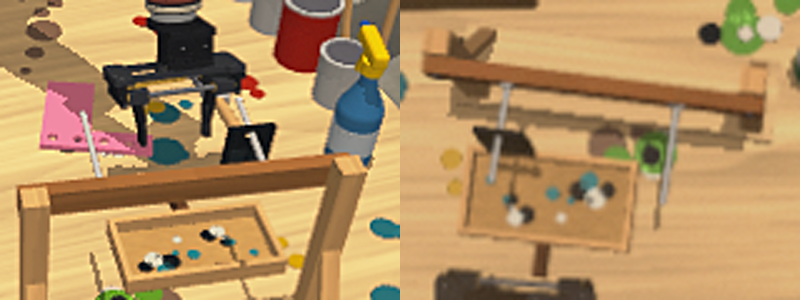

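The crop shows the gripper straddling the block's line (crop top (541,258)), clear of the door. I'll descend and grip.

>>> carry_out --pt "0.5 0 21.5 0 0 0 1" --pt "1 0 21.5 0 0 0 1" --pt "0.5 0 21.5 0 0.005 0 1" --pt "0.5 0 21.5 0 0 0.005 1" --pt "0.5 0 21 0 0 0 1" --pt "0 0 0 0 0 0 1"

```text
time_s: 2.87
ee_pos: [0.5108, 0.2844, 0.009]
tcp_rot: [0.984, -0.047, 0.173, 0.008]
contact_force: [-0.4, 0.0, -0.5]
gripper_width: 0.0873
gripper_force: 0.0
```

>>> carry_out --pt "0 0 0 0 0 0 0" --pt "0 0 0 0 0 0 0" --pt "0 0 0 0 0 0 0" --pt "0 0 0 0 0 0 0" --pt "0 0 0 0 0 0 0" --pt "0 0 0 0 0 0 0"

```text
time_s: 3.37
ee_pos: [0.5117, 0.2879, 0.0125]
tcp_rot: [0.983, -0.046, 0.176, 0.006]
contact_force: [-0.3, 0.7, 0.4]
gripper_width: 0.0552
gripper_force: 0.0
```

>>> carry_out --pt "0 0 0 0 0 0 0" --pt "0 0 0 0 0 0 0" --pt "0 0 0 0 0 0 0" --pt "0 0 0 0 0 0 0" --pt "0 0 0 0 0 0 0" --pt "0 0 0 0 0 0 0" --pt "0 0 0 0 0 0 0" --pt "0 0 0 0 0 0 0"

```text
time_s: 4.03
ee_pos: [0.5113, 0.2876, 0.0114]
tcp_rot: [0.983, -0.046, 0.175, 0.007]
contact_force: [-1.1, 0.3, -0.7]
gripper_width: 0.0157
gripper_force: 30.0
```

```bash
python3 - <<'E'
from plan import *
print(robot.state()["gripper_width"],robot.state()["gripper_force"])
u=np.array([.992,-.125,0]);w=np.array([.125,.992,0]);root=np.array([.672,.0984,0])
for th in(-5,-6):
  c=np.array([.5906,.2812,0])
  Rz=R.from_euler('z',th,degrees=True)
  print(th,"grip pt in tray", Rz.inv().apply(np.array([.505,.289,0])-c))
# re-measure tray by colour-free corner estimate in crops: target
ctr=root-.062*u-.129*w*0-.029*w
print("tray target centre",ctr,"shift",ctr-np.array([.5906,.2812,0]))
E
```

```text
0.015721755778506576 29.999384880065918
-5 grip pt in tray [-0.086   0.0003  0.    ]
-6 grip pt in tray [-0.0859 -0.0012  0.    ]
tray target centre [0.6069 0.0774 0.    ] shift [ 0.0163 -0.2038  0.    ]
```

```bash
python3 - <<'E'
from plan import *
st=robot.state();q=R.from_quat(st["tcp_rot"]);Q=R.from_euler('z',-2,degrees=True)*q
p=np.array(st["ee_pos"]);z=q.apply([0,0,1]);print(z)
g=p-.019*z; g2=g+np.array([.5215-.505,.088-.289,0]);T=g2+.019*Q.apply([0,0,1])
print(plan([(T,Q,0,22,.5)])[0],T)
E
```

```text
[ 0.3437 -0.0292 -0.9386]
[[3.5,20,1,0,0,0.005,0],[3,20,1.5,0,0,0,0],[3.5,19.5,1,-0.005,0,0.005,0],[3.5,20,1,0,0,0.005,0],[3.5,20,1.5,0,0,0,0],[4,19.5,1,0,0,0.005,0],[3.5,20,1.5,-0.005,0,0.005,0],[4,19.5,1.5,0,0,0,0]]
[[3.5,20,1,0,0,0.005,0],[4,20,1.5,0,0,0.005,0]]
[0.5277 0.0861 0.0114] [0.5278 0.0864 0.0114]
```

>>> carry_out --pt "3.5 20 1 0 0 0.005 0" --pt "3 20 1.5 0 0 0 0" --pt "3.5 19.5 1 -0.005 0 0.005 0" --pt "3.5 20 1 0 0 0.005 0" --pt "3.5 20 1.5 0 0 0 0" --pt "4 19.5 1 0 0 0.005 0" --pt "3.5 20 1.5 -0.005 0 0.005 0" --pt "4 19.5 1.5 0 0 0 0"

```text
time_s: 4.7
ee_pos: [0.5246, 0.1259, 0.0114]
tcp_rot: [0.983, -0.059, 0.175, 0.009]
contact_force: [-0.3, 1.8, -0.8]
gripper_width: 0.0158
gripper_force: 30.0
```

>>> carry_out --pt "3.5 20 1 0 0 0.005 0" --pt "4 20 1.5 0 0 0.005 0" --pt "0 0 0 0 0 0 0" --pt "0 0 0 0 0 0 0" --pt "0 0 0 0 0 0 0.5" --pt "0 0 0 0 0 0 0.5" --pt "0 0 0 0 0 0 0.5" --pt "0 0 0 0 0 0 0.5"

```text
time_s: 5.37
ee_pos: [0.5278, 0.0869, 0.0116]
tcp_rot: [0.982, -0.063, 0.175, 0.008]
contact_force: [-0.3, -0.6, 0.0]
gripper_width: 0.0351
gripper_force: 0.0
```

```bash
python3 - <<'E'
from plan import *
st=robot.state();print(st["ee_pos"],st["gripper_width"],st["qpos"])
s=vision.get_image("scene");t=vision.get_image("top")
f=lambda im,x,y,w,h:cv2.resize(im[y:y+h,x:x+w],(400,300),interpolation=cv2.INTER_CUBIC)
cv2.imwrite("pics/c3.png",np.hstack([f(s,254,170,160,120),f(t,155,110,120,90)]))
E
```

```text
[0.5278 0.0869 0.0116] 0.03509644352942906 [ 0.0522  0.062   2.1979 -0.1109  0.5365  1.8374]
```

View pics/c3.png

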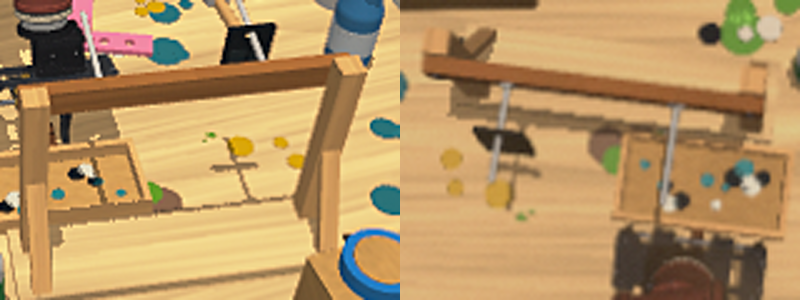

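Tray is now under the empty peg. In the crop its corners are at (225,134), (390,157), (382,236) and (212,215), with the peg over it from (278,105) to (265,202).

```bash
python3 - <<'E'
from plan import *
N=lambda x,y:((x+.5)/3.3333-.5+155,(y+.5)/3.3333-.5+110)
q=np.array([plane("top",N(*p),.028) for p in((225,134),(390,157),(382,236),(212,215))])
c=q.mean(0);y=(q[0]-q[1]+q[3]-q[2]);print("tray c",c,"yaw",np.degrees(np.arctan2(-y[0],y[1])),[np.linalg.norm(q[i]-q[i-1]) for i in range(4)])
tip,e=tri((286.9,174.9),N(265,202));root=plane("top",N(278,105),.25);print("tip",tip,e,"root",root,np.linalg.norm(tip-root))
a,b=plane("top",N(24,72),.267),plane("top",N(365,110),.267);print("bar mid",(a+b)/2)
psi=6.6;Q=ori(90+psi,30,'x');
if Q.apply([0,0,1])[0]<0: Q=ori(90+psi,-30,'x')
X=Q.as_matrix();print(X)
zt=X[:,2];n=np.array([-np.sin(np.radians(psi)),np.cos(np.radians(psi)),0])
h0=plane("scene",(183.69,198.33),.169);h1=plane("scene",(171.4,201.6),.169);print(h0,h1)
mid=h0-n*.0205;T=mid+zt*.012;print("T",T)
st=robot.state();q0=R.from_quat(st["tcp_rot"]);p0=np.array(st["ee_pos"]);z0=q0.apply([0,0,1])
print(plan([(p0-.08*z0,q0,.8,30),(np.array([.42,-.02,.26]),ori(45),.8,38),(T-.1*zt,Q,.8,38)])[0],T-.1*zt)
E
```

```text
tray c [0.6081 0.0791 0.028 ] yaw -8.062599936913445 [np.float64(0.10943910218462123), np.float64(0.22119530302040216), np.float64(0.10571714103679176), np.float64(0.226303594439663)]
tip [0.5578 0.1148 0.2673] 0.0009689956981429408 root [0.6733 0.0998 0.25  ] 0.11774901104579608
bar mid [0.6882 0.1969 0.267 ]
[[-0.1149  0.8603  0.4967]
 [ 0.9934  0.0995  0.0575]
 [ 0.      0.5    -0.866 ]]
[ 0.4658 -0.2054  0.169 ] [ 0.4703 -0.2462  0.169 ]
T [ 0.4741 -0.2251  0.1586]
[[0,0,-27,0,0,0,0.8],[0,0,-26,0,0,0,0.8],[0,0,-27,0,0,0,0.8],[0,13,-21,0.015,-0.035,-0.1,0.8],[-2,13,-20,0.02,-0.04,-0.1,0.8],[-5,12,-21,0.015,-0.035,-0.1,0.8],[-6,11,-21,0.02,-0.035,-0.1,0.8],[-8,10,-21,0.015,-0.04,-0.105,0.8]]
[[-9,9,-21,0.02,-0.035,-0.1,0.8],[-12,7,-20,0.015,-0.035,-0.1,0.8],[-12,6,-20,0.02,-0.04,-0.1,0.8],[-14,4,-20,0.015,-0.035,-0.1,0.8],[-15,15,1,-0.05,0.025,-0.09,0.8],[-16,14,2,-0.045,0.02,-0.085,0.8],[-17,12,2,-0.05,0.025,-0.09,0.8],[-18,11,3,-0.05,0.025,-0.085,0.8]]
[[-19,9,2,-0.05,0.025,-0.09,0.8],[-20,7,2,-0.045,0.02,-0.09,0.8],[-20,5,2,-0.05,0.025,-0.085,0.8],[-21,3,2,-0.05,0.025,-0.09,0.8],[-21,1,1,-0.05,0.02,-0.085,0.8],[-21,0,1,-0.045,0.025,-0.09,0.8]]
[ 0.4249 -0.2307  0.2451] [ 0.4244 -0.2309  0.2452]
```

>>> carry_out --pt "0 0 -27 0 0 0 0.8" --pt "0 0 -26 0 0 0 0.8" --pt "0 0 -27 0 0 0 0.8" --pt "0 13 -21 0.015 -0.035 -0.1 0.8" --pt "-2 13 -20 0.02 -0.04 -0.1 0.8" --pt "-5 12 -21 0.015 -0.035 -0.1 0.8" --pt "-6 11 -21 0.02 -0.035 -0.1 0.8" --pt "-8 10 -21 0.015 -0.04 -0.105 0.8"

```text
time_s: 6.13
ee_pos: [0.4548, 0.028, 0.1836]
tcp_rot: [0.978, 0.192, 0.079, 0.005]
contact_force: [0.9, 1.3, -0.2]
gripper_width: 0.0692
gripper_force: 0.0
```

>>> carry_out --pt "-9 9 -21 0.02 -0.035 -0.1 0.8" --pt "-12 7 -20 0.015 -0.035 -0.1 0.8" --pt "-12 6 -20 0.02 -0.04 -0.1 0.8" --pt "-14 4 -20 0.015 -0.035 -0.1 0.8" --pt "-15 15 1 -0.05 0.025 -0.09 0.8" --pt "-16 14 2 -0.045 0.02 -0.085 0.8" --pt "-17 12 2 -0.05 0.025 -0.09 0.8" --pt "-18 11 3 -0.05 0.025 -0.085 0.8"

```text
time_s: 6.8
ee_pos: [0.4222, -0.1052, 0.2537]
tcp_rot: [0.837, 0.537, 0.082, 0.073]
contact_force: [0.8, 0.4, 0.0]
gripper_width: 0.0696
gripper_force: 0.0
```

>>> carry_out --pt "-19 9 2 -0.05 0.025 -0.09 0.8" --pt "-20 7 2 -0.045 0.02 -0.09 0.8" --pt "-20 5 2 -0.05 0.025 -0.085 0.8" --pt "-21 3 2 -0.05 0.025 -0.09 0.8" --pt "-21 1 1 -0.05 0.02 -0.085 0.8" --pt "-21 0 1 -0.045 0.025 -0.09 0.8" --pt "0 0 0 0 0 0 0.8" --pt "0 0 0 0 0 0 0.8"

```text
time_s: 7.47
ee_pos: [0.422, -0.2221, 0.2441]
tcp_rot: [0.662, 0.708, 0.185, 0.163]
contact_force: [-0.3, 0.3, 0.1]
gripper_width: 0.0693
gripper_force: 0.0
```

```bash
python3 - <<'E'
from plan import *
Q=ori(96.6,30,'x')
if Q.apply([0,0,1])[0]<0: Q=ori(96.6,-30,'x')
st=robot.state();print(st["ee_pos"],st["qpos"],R.from_quat(st["tcp_rot"]).as_matrix())
print(plan([(np.array([.4741,-.2251,.1586]),Q,.8,18,.5)]))
E
```

```text
[ 0.422  -0.2221  0.2441] [-0.9673 -0.4844  2.1986  0.4623  1.2078 -1.1523] [[-0.07    0.8773  0.4749]
 [ 0.9974  0.0549  0.0457]
 [ 0.0141  0.4769 -0.8789]]
[[-1.5,1,16.5,-0.005,0,-0.01,0.8],[-1,0.5,16.5,-0.005,0.005,-0.005,0.8],[-1.5,0.5,17,-0.005,0,-0.01,0.8],[-1.5,0.5,16.5,0,0,-0.005,0.8],[-1.5,0.5,16.5,-0.005,0.005,-0.01,0.8],[-1.5,0.5,16.5,-0.005,0,-0.005,0.8]]
(array([ 0.474 , -0.2252,  0.1588]), Rotation.from_matrix(array([[-0.114 ,  0.861 ,  0.4957],
                            [ 0.9935,  0.0984,  0.0576],
                            [ 0.0009,  0.499 , -0.8666]])))
```

>>> carry_out --pt "-1.5 1 16.5 -0.005 0 -0.01 0.8" --pt "-1 0.5 16.5 -0.005 0.005 -0.005 0.8" --pt "-1.5 0.5 17 -0.005 0 -0.01 0.8" --pt "0 0 0 0 0 0 0.8" --pt "0 0 0 0 0 0 0.8"

```text
time_s: 7.88
ee_pos: [0.449, -0.2207, 0.2012]
tcp_rot: [0.65, 0.717, 0.19, 0.167]
contact_force: [0.1, 0.0, 0.5]
gripper_width: 0.0697
gripper_force: 0.0
```

```bash
python3 - <<'E'
from plan import *
Q=ori(96.6,30,'x')
if Q.apply([0,0,1])[0]<0: Q=ori(96.6,-30,'x')
st=robot.state();print(st["ee_pos"],st["contact_force"])
print(plan([(np.array([.4741,-.2251,.1586]),Q,.8,16,.5)])[0])
s=vision.get_image("scene");t=vision.get_image("top")
f=lambda im,x,y,w,h:cv2.resize(im[y:y+h,x:x+w],(400,300),interpolation=cv2.INTER_CUBIC)
cv2.imwrite("pics/c4.png",np.hstack([f(s,130,172,80,60),f(t,290,150,80,60)]))
E
```

```text
[ 0.449  -0.2207  0.2012] [0.0751 0.0328 0.5234]
[[-2,0,12.5,-0.005,0,-0.005,0.8],[-1.5,0,12,0,0,-0.005,0.8],[-2,0.5,12.5,-0.005,0,0,0.8],[-1.5,0,12,0,0,-0.005,0.8]]
[ 0.4742 -0.2249  0.1588]
```

View pics/c4.png

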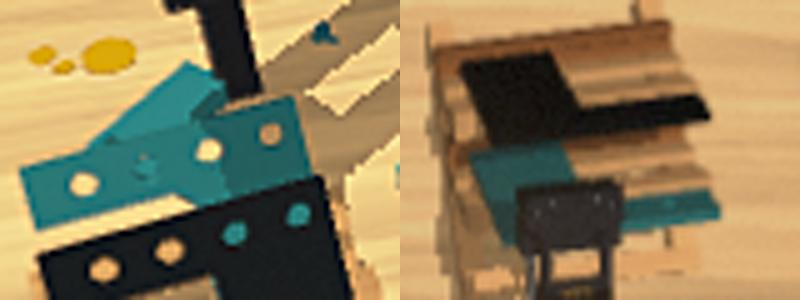

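The finger comes down at crop (240,90), midway between hole1 (209,150) and hole0 (271,133), as intended. Descend and grip.

>>> carry_out --pt "-2 0 12.5 -0.005 0 -0.005 0.8" --pt "-1.5 0 12 0 0 -0.005 0.8" --pt "-2 0.5 12.5 -0.005 0 0 0.8" --pt "-1.5 0 12 0 0 -0.005 0.8" --pt "0 0 0 0 0 0 0.5" --pt "0 0 0 0 0 0 0.5" --pt "0 0 0 0 0 0 0.4" --pt "0 0 0 0 0 0 0.3"

```text
time_s: 8.65
ee_pos: [0.4745, -0.2273, 0.1609]
tcp_rot: [0.643, 0.72, 0.192, 0.174]
contact_force: [0.5, -0.3, -0.2]
gripper_width: 0.0507
gripper_force: 0.0
```

>>> carry_out --pt "0 0 0 0 0 0 0.2" --pt "0 0 0 0 0 0 0.1" --pt "0 0 0 0 0 0 0" --pt "0 0 0 0 0 0 0" --pt "0 0 0 0 0 0 0" --pt "0 0 0 0 0 0 0" --pt "0 0 0 0 0 0 0" --pt "0 0 0 0 0 0 0"

```text
time_s: 9.32
ee_pos: [0.4742, -0.2268, 0.1594]
tcp_rot: [0.643, 0.72, 0.192, 0.173]
contact_force: [-1.3, 0.1, 0.8]
gripper_width: 0.0098
gripper_force: 30.0
```

```bash
python3 - <<'E'
from plan import *
st=robot.state();q=R.from_quat(st["tcp_rot"]);p=np.array(st["ee_pos"]);print(q.as_matrix())
h1=np.array([.4703,-.2462,.169]);off=q.inv().apply(h1-p);print("hole1 in tool",off)
off=np.array([off[0],0,-.012])
Q=ori(82.6);up=p-.13*q.apply([0,0,1])
u=np.array([.9917,-.1288,0]);tip=np.array([.5578,.1148,.2673])
st1=tip-.05*u+np.array([0,0,.0])
pl=[(up,q,0,24),(np.array([.43,-.06,.33])-Q.apply(off),Q,0,28),(st1-Q.apply(off),Q,0,24)]
print(plan(pl)[0],st1)
E
```

```text
[[-0.1117  0.8605  0.497 ]
 [ 0.9937  0.0982  0.0534]
 [-0.0028  0.4999 -0.8661]]
hole1 in tool [-0.0189 -0.0005 -0.0113]
[[0,0,-22,0,0,0,0],[0,0,-21,0,0,0,0],[0,0,-22,0,0,0,0],[0,0,-22,0,0,0,0],[0,0,-21,0,0,0,0],[0,0,-22,0,0,0,0],[24,8,-2,0.065,-0.01,0.03,0],[23,6,-3,0.065,-0.005,0.03,0]]
[[24,6,-4,0.065,-0.01,0.03,0],[24,5,-4,0.065,-0.005,0.03,0],[25,4,-4,0.065,-0.01,0.025,0],[24,3,-5,0.065,-0.005,0.03,0],[24,2,-6,0.065,-0.01,0.03,0],[24,1,-5,0.065,-0.005,0.03,0],[21,6,7,0,0,0,0],[21,6,7,0,0,0,0]]
[[21,6,7,0,0,0,0],[21,6,7,0,0,0,0],[22,6,7,0,0,0,0],[21,6,7,0,0,0,0],[21,6,7,0,0,0,0],[21,6,7,0,0,0,0],[21,6,7,0,0,0,0]]
[0.5104 0.14   0.2549] [0.5082 0.1212 0.2673]
```

>>> carry_out --pt "0 0 -12 0 0 0 0" --pt "0 0 -20 0 0 0 0" --pt "0 0 -22 0 0 0 0" --pt "0 0 -22 0 0 0 0" --pt "0 0 -22 0 0 0 0" --pt "0 0 -22 0 0 0 0" --pt "0 0 -10 0 0 0 0"

```text
time_s: 9.9
ee_pos: [0.4092, -0.2345, 0.2745]
tcp_rot: [0.643, 0.72, 0.191, 0.175]
contact_force: [1.2, -0.3, -0.7]
gripper_width: 0.01
gripper_force: 30.0
```

>>> carry_out --pt "24 8 -2 0.065 -0.01 0.03 0" --pt "23 6 -3 0.065 -0.005 0.03 0" --pt "24 6 -4 0.065 -0.01 0.03 0" --pt "24 5 -4 0.065 -0.005 0.03 0" --pt "25 4 -4 0.065 -0.01 0.025 0" --pt "24 3 -5 0.065 -0.005 0.03 0" --pt "24 2 -6 0.065 -0.01 0.03 0" --pt "24 1 -5 0.065 -0.005 0.03 0"

```text
time_s: 10.57
ee_pos: [0.4326, -0.0399, 0.3184]
tcp_rot: [0.751, 0.66, -0.001, 0.0]
contact_force: [-0.5, -0.4, -0.3]
gripper_width: 0.0095
gripper_force: 30.0
```

>>> carry_out --pt "21 6 7 0 0 0 0" --pt "21 6 7 0 0 0 0" --pt "21 6 7 0 0 0 0" --pt "21 6 7 0 0 0 0" --pt "21 6 7 0 0 0 0" --pt "15 4 5 0 0 0 0" --pt "0 0 0 0 0 0 0" --pt "0 0 0 0 0 0 0"

```text
time_s: 11.23
ee_pos: [0.4812, 0.0736, 0.277]
tcp_rot: [0.75, 0.661, -0.0, -0.0]
contact_force: [0.1, -0.7, -1.0]
gripper_width: 0.01
gripper_force: 30.0
```

```bash
python3 - <<'E'
from plan import *
st=robot.state();q=R.from_quat(st["tcp_rot"]);p=np.array(st["ee_pos"]);print(p,q.as_matrix(),st["gripper_width"],st["contact_force"])
off=np.array([-.0189,0,-.012]);Q=ori(82.6)
u=np.array([.9917,-.1288,0]);tip=np.array([.5578,.1148,.2673]);st1=tip-.05*u
print(plan([(st1-Q.apply(off),Q,0,24,.5)])[0])
E
```

```text
[0.4812 0.0736 0.277 ] [[ 0.1262  0.992  -0.0004]
 [ 0.992  -0.1262  0.    ]
 [-0.     -0.0004 -1.    ]] 0.009963824277361423 [ 0.0804 -0.6749 -1.0428]
[[17.5,5,5.5,0,0,0,0],[17.5,5.5,5.5,0,0,0,0],[17,5,5,0,0,0,0],[17.5,5.5,5.5,0,0,0.005,0]]
[0.5108 0.1399 0.2555]
```

>>> carry_out --pt "17.5 5 5.5 0 0 0 0" --pt "17.5 5.5 5.5 0 0 0 0" --pt "17 5 5 0 0 0 0" --pt "17.5 5.5 5.5 0 0 0.005 0" --pt "0 0 0 0 0 0 0" --pt "0 0 0 0 0 0 0"

```text
time_s: 11.73
ee_pos: [0.5112, 0.1388, 0.2562]
tcp_rot: [0.752, 0.659, 0.0, 0.0]
contact_force: [-1.1, 0.3, -1.7]
gripper_width: 0.0099
gripper_force: 30.0
```

```bash
python3 - <<'E'
from plan import *
st=robot.state();p=np.array(st["ee_pos"]);q=R.from_quat(st["tcp_rot"]);print(p,st["gripper_width"])
h=p+q.apply([-.0189,0,-.012]);print("hole1 pred",h,proj("scene",h),"h0",proj("scene",p+q.apply([.0221,0,-.012])),"h2",proj("scene",p+q.apply([-.0599,0,-.012])),"h3",proj("scene",p+q.apply([-.1009,0,-.012])))
s=vision.get_image("scene");t=vision.get_image("top");cv2.imwrite("pics/s5.png",s);cv2.imwrite("pics/t5.png",t)
f=lambda im,x,y,w,h:cv2.resize(im[y:y+h,x:x+w],(400,300),interpolation=cv2.INTER_CUBIC)
cv2.imwrite("pics/c5.png",np.hstack([f(s,240,145,80,60),f(t,195,125,80,60)]))
E
```

```text
[0.5112 0.1388 0.2562] 0.00990101694801837
hole1 pred [0.5087 0.1201 0.2682] [283.3241 164.9988] h0 [295.8872 163.8239] h2 [270.6665 166.1849] h3 [257.917  167.3819]
```

View pics/c5.png

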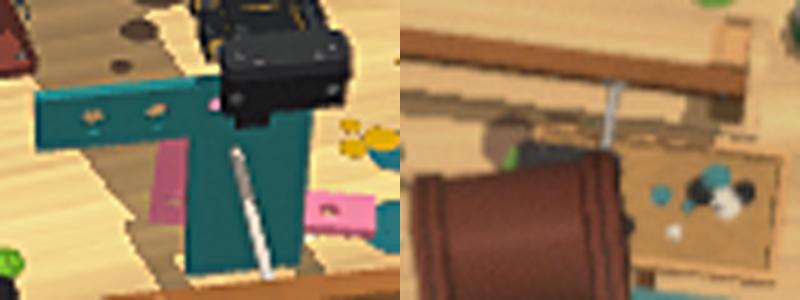

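Scene crop: hole3 (93,116), hole2 (155,110) and hole1 (217,104) all agree with my predictions within half a pixel. The peg runs from its tip at (235,150) to the bar at (268,278). Next I fit the peg axis and the holes to sub-pixel.

```bash
python3 - <<'E'
from plan import *
s=cv2.imread("pics/s5.png").astype(float);t0=cv2.imread("pics/top0.png").astype(float)
# scene: peg against teal: red channel bright
P=[]
for v in range(177,198):
    u0=286.6+(v-175)*(293.4-286.6)/25.6;a=int(round(u0));us=np.arange(a-4,a+5)
    w=np.clip(s[v,us,2]-np.median(s[v,us,2])-20,0,None)
    if w.sum()>30:P.append((np.dot(us,w)/w.sum(),v))
P=np.array(P);ls=np.polyfit(P[:,1],P[:,0],1);print("scene line resid",(P[:,0]-np.polyval(ls,P[:,1])).std(),len(P))
print(s[172:180,282:291,2].astype(int))
# top: peg grey (low saturation) against wood
T=[]
for v in range(147,170):
    u0=238.1+(v-141.2)*(234.2-238.1)/29;a=int(round(u0));us=np.arange(a-4,a+5)
    sat=t0[v,us].max(1)-t0[v,us].min(1);w=np.clip(np.median(sat)-sat-12,0,None)*(t0[v,us].sum(1)>330)
    if w.sum()>20:T.append((np.dot(us,w)/w.sum(),v))
T=np.array(T);lt=np.polyfit(T[:,1],T[:,0],1);r=T[:,0]-np.polyval(lt,T[:,1]);k=abs(r)<.6;lt=np.polyfit(T[k,1],T[k,0],1);print("top resid",r.std(),len(T),k.sum())
def pl(n,l,v1,v2):
    o,a=ray(n,np.polyval(l,v1),v1);_,b=ray(n,np.polyval(l,v2),v2);m=np.cross(a,b);return o,m/np.linalg.norm(m)
o1,n1=pl("scene",ls,177,197);o2,n2=pl("top",lt,147,168)
d=np.cross(n1,n2);d/=np.linalg.norm(d);d*=np.sign(d[0])
def at(x): # peg axis at plane world x
    return np.linalg.solve(np.array([n1,n2,[1,0,0]]),[n1@o1,n2@o2,x])
print("peg dir",d,"elev",np.degrees(np.arcsin(d[2])),"yaw",np.degrees(np.arctan2(d[1],d[0])))
for x in(.558,.6,.63):print(at(x))
st=robot.state();p=np.array(st["ee_pos"]);q=R.from_quat(st["tcp_rot"]);nn=q.apply([0,1,0])
for nm,px in(("h1",(283.0,165.4)),("h2",(270.6,166.6)),("h3",(258.2,167.8))):
    a=np.array(px)-.1*np.array([4,4])+0  # crop centre shift -0.4
    o,e=ray("scene",*a);h=o+e*(nn@(p-o))/(nn@e);print(nm,a,h,"tool",q.inv().apply(h-p)*1e3)
for nm,c in(("h3",(258,167)),("h2",(270,166))):
    us,vs=np.meshgrid(np.arange(c[0]-4,c[0]+5),np.arange(c[1]-3,c[1]+4));I=s[vs,us,2];w=np.clip(I-np.median(I)-25,0,None)
    c2=np.array([(us*w).sum(),(vs*w).sum()])/w.sum();o,e=ray("scene",*c2);h=o+e*(nn@(p-o))/(nn@e);print(nm,c2,"tool",q.inv().apply(h-p)*1e3)
E
```

```text
scene line resid 0.06894499238784522 21
[[ 32  32  32  32  31  30  30  32  32]
 [ 34  33  31  29  31  34  27  31  32]
 [ 32  33  28  29  81 117  24  27  31]
 [ 32  32  26  42 166 255  87  19  31]
 [ 31  34  29  30 107 151 191  15  29]
 [ 33  31  31  27  74 151 143  18  28]
 [ 32  33  30  28  59 149 148  66  24]
 [ 33  34  32  28  34 144 149  81  21]]
top resid 0.2056596215217461 21 21
peg dir [ 0.9865 -0.16   -0.0353] elev -2.0215597028069716 yaw -9.214147515949497
[0.558  0.1197 0.2467]
[0.6    0.1129 0.2452]
[0.63   0.108  0.2441]
h1 [282.6 165. ] [0.5085 0.1177 0.2686] tool [-20.7795   0.     -11.8437]
h2 [270.2 166.2] [0.5032 0.0779 0.2684] tool [-60.9078   0.     -11.6599]
h3 [257.8 167.4] [0.4979 0.0384 0.2683] tool [-100.7647    0.      -11.4867]
h3 [258.1263 167.7527] tool [-99.7262   0.      -9.9409]
h2 [270.8352 166.5045] tool [-58.8336   0.     -10.1879]
```

```bash
cat > peg.py <<'E'
from plan import *
s=cv2.imread("pics/s5.png").astype(float)
P=[]
for v in range(177,198):
    u0=286.6+(v-175)*(293.4-286.6)/25.6;a=int(round(u0));us=np.arange(a-4,a+5)
    w=np.clip(s[v,us,2]-np.median(s[v,us,2])-20,0,None)
    P.append((np.dot(us,w)/w.sum(),v))
P=np.array(P);ls=np.polyfit(P[:,1],P[:,0],1)
def pegpt(v,yaw=None,z=None):
    return plane("scene",(np.polyval(ls,v),v),z)
E
python3 - <<'E'
from peg import *
t0=cv2.imread("pics/top0.png").astype(float)
print("scene u at 174,175,197",np.polyval(ls,[174,175,197]))
# tip extremity ~ scene v=173.8, z ~ .267 (+2 for visible top of round end)
print("tip scene@z.267",[pegpt(v,z=.267) for v in(174,174.8)])
# end near bar: root z .25 -> where does predicted axis project
tip=np.array([.5578,.1148,.267])
for yaw in(-6.5,-7.2,-8):
    u=np.array([np.cos(np.radians(yaw)),np.sin(np.radians(yaw)),-np.tan(np.radians(8))])
    r=[]
    for sft in(.01,.03,.05,.07):
        X=tip+sft*u;a=proj("scene",X);b=proj("top",X);r.append((a[0]-np.polyval(ls,a[1]),b[0],b[1]))
    print(yaw,np.array(r).round(2).tolist())
print(t0[163:173,230:240].min(2).astype(int)); print((t0[163:173,230:240].max(2)-t0[163:173,230:240].min(2)).astype(int))
E
```

```text
scene u at 174,175,197 [286.5029 286.7593 292.3981]
tip scene@z.267 [array([0.553 , 0.1156, 0.267 ]), array([0.5569, 0.1149, 0.267 ])]
-6.5 [[0.08, 234.33, 167.67], [0.22, 234.94, 162.6], [0.37, 235.56, 157.57], [0.52, 236.16, 152.56]]
-7.2 [[0.04, 234.36, 167.67], [0.1, 235.04, 162.61], [0.17, 235.71, 157.59], [0.24, 236.39, 152.59]]
-8 [[-0.01, 234.4, 167.68], [-0.04, 235.15, 162.63], [-0.06, 235.89, 157.61], [-0.09, 236.64, 152.62]]
[[144 149 144 101 148 136 116 112 112 112]
 [118 118  99  88 150 131 113 113 115 115]
 [116 117  84  95 155 122 111 115 117 113]
 [121 118  91 107 156 122 116 119 121 120]
 [122 123  90 129 155 120 119 124 124 124]
 [124 123  88 140 153 125 120 122 122 123]
 [122 123  89 146 144 123 122 121 121 120]
 [121 119  87 153 139 121 121 120 121 119]
 [125 125  93 124 129 124 123 124 124 124]
 [126 108  86 114 127 128 126 128 129 128]]
[[ 59  54  71  56  27  36  85  97  97  98]
 [ 85  82  78  55  28  34  85  97  97  97]
 [ 98  98  75  42  27  41  90  99  98  99]
 [ 99 102  77  39  26  58  97 101 100 100]
 [102 101  79  34  27  64  99 100 100 101]
 [100 102  74  30  25  80 100 101 102 100]
 [101 101  71  27  34  90 101 101 100 101]
 [100 101  71  29  37  91 100 101  99 101]
 [ 98  98  76  58  79  97 101 100 100 100]
 [ 98  89  75  89  96  98  98  97  97  97]]
```

```bash
python3 - <<'E'
from plan import *
Q=ori(82.5);off=np.array([-.0193,0,-.0113]);tip=np.array([.5575,.1148,.267]);k=np.radians(7.5)
d=np.array([np.cos(k),-np.sin(k),-np.tan(np.radians(8))])
a=lambda s:tip+s*d-Q.apply(off)
p,q=plan([(a(-.02),Q,0,12,.5)]);print(p,a(-.02))
plan([(a(.06),Q,0,10,.5)],start=(p,q));print(a(.06))
E
```

```text
[[0.5,9.5,-0.5,0,0,0,0],[1,9.5,-0.5,0,0,0,0],[0.5,10,-0.5,0,0,-0.005,0]]
[0.5403 0.1364 0.2583] [0.5402 0.1365 0.2585]
[[0,9,1,0,0,0,0],[0,8.5,1.5,0,0,0,0],[0,9,1,0,0,0,0],[0,9,1.5,0,0,0,0],[0,9,1,0,0,0,0],[0,8.5,1.5,0,0,0,0],[0,9,1,0,0,0,0],[0,9,1.5,0,0,0,0]]
[[0,9,1,0,0,0,0]]
[0.6195 0.1261 0.2473]
```

>>> carry_out --pt "0.5 9.5 -0.5 0 0 0 0" --pt "1 9.5 -0.5 0 0 0 0" --pt "0.5 10 -0.5 0 0 -0.005 0" --pt "0 0 0 0 0 0 0" --pt "0 0 0 0 0 0 0" --pt "0 0 0 0 0 0 0"

```text
time_s: 12.33
ee_pos: [0.5404, 0.1373, 0.2576]
tcp_rot: [0.751, 0.66, 0.0, 0.0]
contact_force: [-0.9, -0.5, -1.2]
gripper_width: 0.0097
gripper_force: 30.0
```

```bash
python3 - <<'E'
from plan import *
st=robot.state();p=np.array(st["ee_pos"]);print(p,R.from_quat(st["tcp_rot"]).as_matrix().round(4).tolist(),"err vs",np.array([.5402,.1365,.2585])-p)
s=vision.get_image("scene");cv2.imwrite("pics/s6.png",s)
crop(s,255,150,50,40,14,"pics/c6.png")
E
```

```text
[0.5404 0.1373 0.2576] [[0.1283, 0.9917, 0.0007], [0.9917, -0.1283, 0.0001], [0.0002, 0.0007, -1.0]] err vs [-0.0002 -0.0008  0.0009]
```

View pics/c6.png

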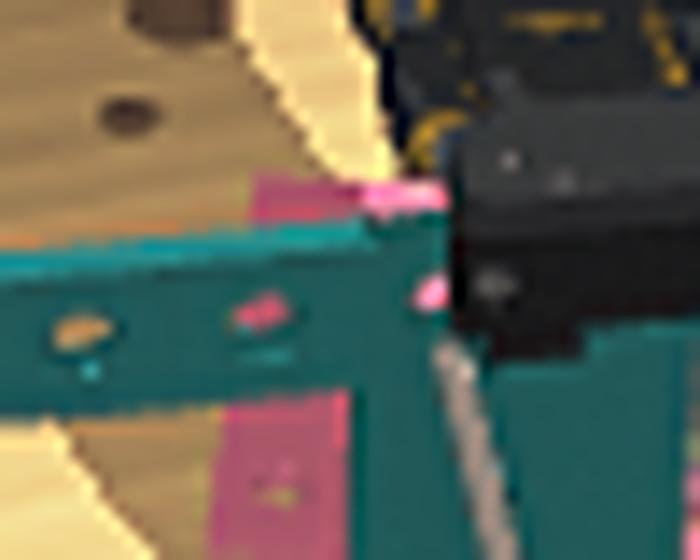

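Crop: hole3 is at (82,332), hole2 at (262,312), hole1 at ≈(440,292), and the peg tip at (452,345). Carried along the peg's image slope, hole1 lands on the tip, so I'm threading now.

>>> carry_out --pt "-0.5 9 0.5 0 0 0 0" --pt "0 9 1 0 0 0 0" --pt "0 9 1.5 0 0 0 0" --pt "0 9 1 0 0 0 0" --pt "0 0 0 0 0 0 0" --pt "0 0 0 0 0 0 0"

```text
time_s: 12.88
ee_pos: [0.5764, 0.1322, 0.2534]
tcp_rot: [0.751, 0.66, 0.0, 0.0]
contact_force: [0.2, -0.2, -0.9]
gripper_width: 0.01
gripper_force: 30.0
```

```bash
python3 - <<'E'
from plan import *
st=robot.state();p=np.array(st["ee_pos"]);print(p,st["contact_force"],st["wrist_torque"],"want",np.array([.5402,.1365,.2585])+.036*np.array([.991,-.13,-.14]))
s=vision.get_image("scene");cv2.imwrite("pics/s7.png",s)
crop(s,255,150,50,40,14,"pics/c7.png")
E
```

```text
[0.5764 0.1322 0.2534] [ 0.1699 -0.1514 -0.9196] [-0.0006 -0.0022  0.0126] want [0.5759 0.1318 0.2535]
```

View pics/c7.png

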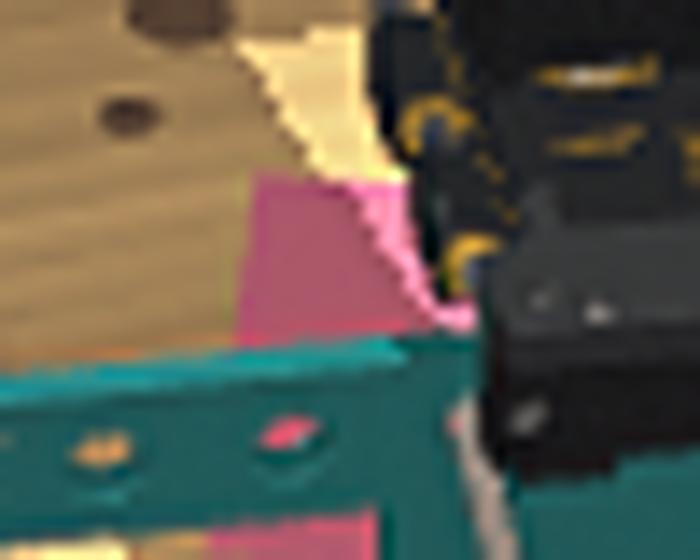

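Hole1 (≈(470,412)) now has the peg running through it. There's no contact force and the tip has passed the board. I'll continue to mid peg.

>>> carry_out --pt "0 9 1 0 0 0 0" --pt "0 9 1.5 0 0 0 0" --pt "0 9 1 0 0 0 0" --pt "0 9 1.5 0 0 0 0" --pt "0 6 1 0 0 0 0" --pt "0 0 0 0 0 0 0" --pt "0 0 0 0 0 0 0"

```text
time_s: 13.52
ee_pos: [0.6179, 0.1269, 0.2475]
tcp_rot: [0.751, 0.66, 0.0, 0.0]
contact_force: [-0.2, 0.4, -1.3]
gripper_width: 0.0095
gripper_force: 30.0
```

>>> carry_out --pt "0 0 1 0 0 0 0" --pt "0 0 1 0 0 0 0" --pt "0 0 0.5 0 0 0 0" --pt "0 0 0 0 0 0 0" --pt "0 0 0 0 0 0 0" --pt "0 0 0 0 0 0 0"

```text
time_s: 14.02
ee_pos: [0.6177, 0.1271, 0.2457]
tcp_rot: [0.751, 0.66, 0.001, 0.001]
contact_force: [-0.3, 0.3, -0.8]
gripper_width: 0.0099
gripper_force: 30.0
```

Lower in half-millimetre rows until the peg takes weight.

>>> carry_out --pt "0 0 0.5 0 0 0 0" --pt "0 0 0 0 0 0 0" --pt "0 0 0.5 0 0 0 0" --pt "0 0 0 0 0 0 0" --pt "0 0 0 0 0 0 0"

```text
time_s: 14.43
ee_pos: [0.6177, 0.127, 0.2444]
tcp_rot: [0.751, 0.66, 0.001, 0.0]
contact_force: [-0.3, 0.2, -0.9]
gripper_width: 0.0101
gripper_force: 30.0
```

>>> carry_out --pt "0 0 0.5 0 0 0 0" --pt "0 0 0 0 0 0 0" --pt "0 0 0 0 0 0 0"

```text
time_s: 14.68
ee_pos: [0.6177, 0.127, 0.244]
tcp_rot: [0.751, 0.66, 0.001, 0.0]
contact_force: [-0.7, 0.3, -0.3]
gripper_width: 0.0099
gripper_force: 30.0
```

>>> carry_out --pt "0 0 0.5 0 0 0 0" --pt "0 0 0 0 0 0 0" --pt "0 0 0 0 0 0 0"

```text
time_s: 14.93
ee_pos: [0.6178, 0.127, 0.2438]
tcp_rot: [0.751, 0.66, 0.001, 0.001]
contact_force: [-0.6, 0.5, 0.5]
gripper_width: 0.0096
gripper_force: 30.0
```

The force changed by about 1.4 N, the bracket's weight, so the peg now carries it. Open slightly, let it settle, then open wider.

>>> carry_out --pt "0 0 0 0 0 0 0.13" --pt "0 0 0 0 0 0 0.15" --pt "0 0 0 0 0 0 0.17" --pt "0 0 0 0 0 0 0.2" --pt "0 0 0 0 0 0 0.25" --pt "0 0 0 0 0 0 0.3" --pt "0 0 0 0 0 0 0.35" --pt "0 0 0 0 0 0 0.4"

```text
time_s: 15.6
ee_pos: [0.6177, 0.127, 0.2435]
tcp_rot: [0.751, 0.66, 0.001, 0.0]
contact_force: [0.2, -0.2, -0.4]
gripper_width: 0.0304
gripper_force: 0.0
```

>>> carry_out --pt "0 0 0 0 0 0 0.4" --pt "0 0 0 0 0 0 0.4" --pt "0 0 0 0 0 0 0.4" --pt "0 0 0 0 0 0 0.4" --pt "0 0 0 0 0 0 0.4" --pt "0 0 0 0 0 0 0.4"

```text
time_s: 16.1
ee_pos: [0.6177, 0.127, 0.2435]
tcp_rot: [0.751, 0.66, 0.001, 0.0]
contact_force: [-0.2, 0.3, -0.1]
gripper_width: 0.0347
gripper_force: 0.0
```

```bash
python3 - <<'E'
from plan import *
st=robot.state();print(st["ee_pos"],st["gripper_width"])
s=vision.get_image("scene");cv2.imwrite("pics/s8.png",s)
crop(s,230,145,120,90,6,"pics/c8.png")
E
```

```text
[0.6177 0.127  0.2435] 0.034737551550626994
```

View pics/c8.png

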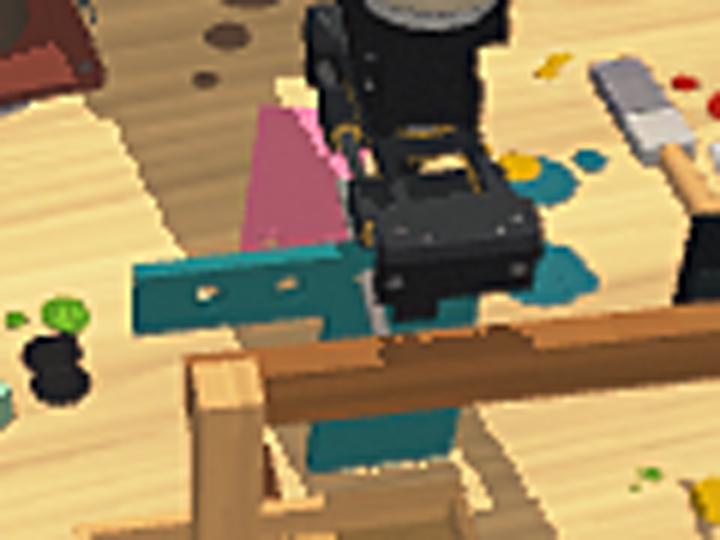

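The bracket hangs level on the peg (arm holes at (207,292) and (287,284), foot bottom above the tray at (380,465)), with the fingers clear. Now straight up and away.

>>> carry_out --pt "0 0 -5 0 0 0 0.4" --pt "0 0 -8 0 0 0 0.4" --pt "0 0 -10 0 0 0 0.4" --pt "0 0 -12 0 0 0 0.4" --pt "0 0 -15 0 0 0 0.4" --pt "0 0 -20 0 0 0 0.4" --pt "0 0 -20 0 0 0 0.4" --pt "0 0 -20 0 0 0 0.4"

```text
time_s: 16.82
ee_pos: [0.6176, 0.127, 0.3562]
tcp_rot: [0.751, 0.66, 0.001, 0.001]
contact_force: [0.4, 0.3, 0.3]
gripper_width: 0.0348
gripper_force: 0.0
```

>>> carry_out --pt "0 -20 -10 0 0 0 0.4" --pt "0 -30 0 0 0 0 0.4" --pt "0 -30 0 0 0 0 0.4" --pt "0 -30 0 0 0 0 0.4" --pt "0 -30 0 0 0 0 0.4" --pt "0 -30 0 0 0 0 0.4" --pt "0 -15 0 0 0 0 0.4" --pt "0 0 0 0 0 0 0.4"

```text
time_s: 17.48
ee_pos: [0.4321, 0.1513, 0.3658]
tcp_rot: [0.75, 0.661, 0.002, 0.001]
contact_force: [0.4, -0.3, 0.8]
gripper_width: 0.0343
gripper_force: 0.0
```

>>> carry_out --pt "0 0 0 0 0 0 0.4" --pt "0 0 0 0 0 0 0.4" --pt "0 0 0 0 0 0 0.4" --pt "0 0 0 0 0 0 0.4" --pt "0 0 0 0 0 0 0.4" --pt "0 0 0 0 0 0 0.4" --pt "0 0 0 0 0 0 0.4" --pt "0 0 0 0 0 0 0.4"

```text
time_s: 18.15
ee_pos: [0.4342, 0.1506, 0.363]
tcp_rot: [0.751, 0.66, 0.0, 0.0]
contact_force: [-0.4, -0.5, 0.2]
gripper_width: 0.0347
gripper_force: 0.0
```

```bash
python3 - <<'E'
from plan import *
s=vision.get_image("scene");t=vision.get_image("top")
for _ in range(6): vision.get_image("scene")
s2=vision.get_image("scene");print("moving px",(cv2.absdiff(s,s2).max(2)>40).sum())
f=lambda im,x,y,w,h:cv2.resize(im[y:y+h,x:x+w],(400,300),interpolation=cv2.INTER_CUBIC)
cv2.imwrite("pics/s9.png",s2);cv2.imwrite("pics/t9.png",t)
cv2.imwrite("pics/c9.png",np.hstack([f(s2,230,145,120,90),f(t,195,110,100,75)]))
E
```

```text
moving px 28
```

View pics/c9.png

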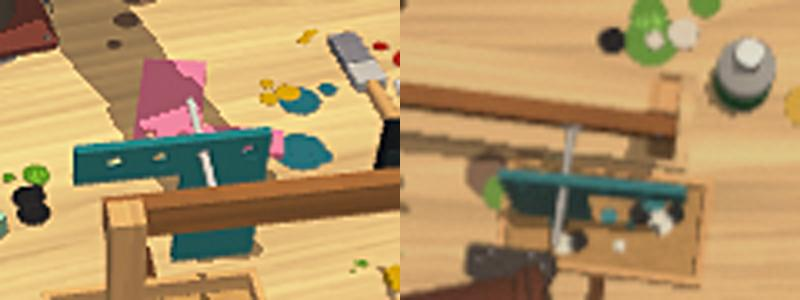

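```bash
python3 - <<'E'
from plan import *
N=lambda x,y:((x+.5)/4-.5+195,(y+.5)/4-.5+110)
a=plane("top",N(499,177),.276);b=plane("top",N(687,190),.276)
print("edge ends",a,b,np.linalg.norm(a-b))
k=np.radians(-8);Rz=np.array([[np.cos(k),np.sin(k)],[-np.sin(k),np.cos(k)]])
c=np.array([.608,.079])
q=[plane("top",N(*p),.028) for p in((712,187),(699,278))];print("tray right corners",q,[Rz@(x[:2]-c) for x in q])
for e in(a,b):print("in tray",Rz@(e[:2]-c))
s=cv2.imread("pics/s9.png");s8=vision.get_image("scene")
d=cv2.absdiff(s,s8).max(2)>40;print(d.sum(),np.argwhere(d).mean(0) if d.any() else "")
dd=d[160:235,230:320];print("near bracket",dd.sum())
# foot: bottom edge of board seen in scene under bar; corners
n=np.array([.9917,-.1288,0]);p0=np.array([.6157,.107,0])
for px in((170,259),(252,254)):
    o,e=ray("scene",(px[0]+.5)/3.333-.5+230,(px[1]+.5)/3.333-.5+145);h=o+e*(n@(p0-o))/(n@e);print("foot",h,Rz@(h[:2]-c))
E
```

```text
edge ends [ 0.617  -0.2114  0.276 ] [ 0.6039 -0.3936  0.276 ] 0.18262232885841848
tray right corners [array([ 0.6447, -0.49  ,  0.028 ]), array([ 0.5426, -0.4719,  0.028 ])] [array([ 0.1156, -0.5583]), array([ 0.0119, -0.5546])]
in tray [ 0.0493 -0.2864]
in tray [ 0.0617 -0.4686]
0 
near bracket 0
foot [0.6125 0.082  0.1192] [0.004  0.0036]
foot [0.623  0.1635 0.1131] [0.0031 0.0857]
```

```bash
python3 - <<'E'
from plan import *
N=lambda x,y:((x-400+.5)/4-.5+195,(y+.5)/4-.5+110)
k=np.radians(-8);Rz=np.array([[np.cos(k),np.sin(k)],[-np.sin(k),np.cos(k)]]);c=np.array([.608,.079])
for nm,px,z in(("edge L",(499,177),.276),("edge R",(687,190),.276),("tray TR",(712,187),.028),("tray BR",(699,278),.028)):
    h=plane("top",N(*px),z);print(nm,h,"tray frame",Rz@(h[:2]-c))
E
```

```text
edge L [0.6199 0.1699 0.276 ] tray frame [-0.0009  0.0917]
edge R [ 0.6057 -0.0089  0.276 ] tray frame [ 0.01   -0.0874]
tray TR [ 0.6466 -0.0419  0.028 ] tray frame [ 0.0551 -0.1144]
tray BR [ 0.5457 -0.0264  0.028 ] tray frame [-0.047  -0.1131]
```

Everything checks: the bracket lies within tray x ≈ 0 to 10 mm and y from -87 to +92 mm, and it is still. Handing in.

```bash
python3 -c "
from station import robot
print(robot.close_job())"
```

```text
the job is handed in; nothing more can be done
None
```

The teal bracket hangs still and level on the empty peg by hole 1, above the inside of the drip tray, and the job is handed in; my last camera check put it inside all the limits I measured, but the hand-in call gave no verdict.

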